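# Screw the plug into a water filter

## Robot

A 6-joint arm with a two-finger parallel gripper is mounted at the origin on a cart in front of the work surface, level with it; the furniture and walls round the work are solid. World frame = base frame: x ahead of the robot, y to its left, z up, the work surface at z = 0. Lengths are in m, angles in rad, forces in N, time in s.
With the tool pointing down it reaches from about 0.3 to 0.775 m from the base axis. Payload 14.6 kg.
Tool frame: the origin (TCP) lies between the finger pads; the fingertips stand ctrl.tip_extent ahead of it and the grasp point (between the pads) lies 3 mm ahead of it (ctrl.tip_extent is the distance from the TCP to the fingertips, in m); z points along the fingers, y is the line along which they close (so a half turn about z gives the same grasp; the last joint's range is limited). The gripper opens to 94 mm and grips with 3 to 60 N. Pads are 16 mm wide; open, the fingers measure 119 mm over their backs; the gripper's body (75 mm by 177 mm) begins 78 mm behind the grasp point.
Start: joints at [1.097, 0.3, 1.521, -0, 1.321, -0.067], TCP at [0.218, 0.505, 0.227] pointing down, gripper open.
Joint ranges: [-3.03, 3.03], [-0.79, 2.21], [0.23, 2.52], [-1.04, 4.18], [0, 3.07], [-2.55, 2.55]. Speed limits (rad/s): [2.22, 2.22, 2.57, 3.14, 3.14, 3.14].

## Interface

Orientations are given as [roll, pitch, yaw] about the fixed x, y, z axes, in that order (R = Rz(yaw) Ry(pitch) Rx(roll)).
In Python, from station import ctrl, eyes gives the robot as it stands. The module is installed in compiled form; this text tells all that it offers.
- The arm moves only by the shell command python3 -m crank 'ROWS' [OPENING] [FORCE]. ROWS is a JSON object whose key "moves" holds a list of rows, 1 to 10 of them, each of 6 numbers: dx, dy, dz in m, then a rotation vector rx, ry, rz in rad; each row shifts and turns the commanded pose from where the row before left it, along the tool's axes as they then stand; what a row does not reach is not made up. A row lasts 1/10 s, in which the tool goes at most 0.05 m and 0.15 rad, less where a joint would pass 70% of its speed; a pose out of reach is approached as far as the arm can. OPENING is the finger opening in m, set as the command begins (- or left out keeps the last). The fingers move at their own pace and stop on an object; FORCE is the grip in N (left out, the last holds). Time passes only in rows, so rows that do not move let the fingers close. It prints the time, the measured TCP pose, the force, the opening and the grip force at its end. Input that does not fit is refused with a message, and nothing moves.
- ctrl.get_obs(): the state, without advancing time (a new reading comes with each control period).
- eyes.camera(name): name is "scene" or "top" or "wrist"; returns a dict with "pixels" (384x512x3 uint8, blue, green, red), "fx", "fy", "cx", "cy" (pixels), "k1" (the pictures are not rectified: a ray, as slopes to the right and down, at radius r is drawn at 1 + k1 r^2 times it, then the intrinsics apply), "extrinsics" (4x4, takes a point from camera to world coordinates). Camera axes: x right, y up, looking along -z (the intrinsics and any distortion apply to the point x, -y, -z); pixel columns grow to the right and rows downward; lengths in m; the calibration is good to about 2 mm. A picture is of the moment at which its call begins. There is no depth.
- ctrl.hand_in(): hands the job in; it is judged then, once.
The state is a dict: "time_s": time; "qpos": joint angles; "joint_vel": joint speeds; "tau": joint torques, N m; "ee_pos": TCP position; "eef_rot": TCP orientation; "force": force on the tool from outside, world axes, zero at the start; "moment": the same for the moment, N m; "grip_width": finger opening in m; "grip_force": force on a finger pad.
Only numpy, scipy, OpenCV 4.12 (cv2) and the standard library are available. Lean on these libraries where they do the work, as an engineer would, in place of code of your own. Each camera call takes 0.05 s, during which the arm holds its last target. There are 200 camera calls.

## Task

Put the blue screw plug into the mouth of the white water filter: set it upright on the threads, turn it gently backwards (anticlockwise from above) until you feel it drop into the thread start, then run it in clockwise until it is fully home, and let go. Never force it, and leave the other things on the worktop where they are.

Things in the scene. Friction and masses are not known exactly. Their poses are not given: they have to be found in the camera images.
- screw_plug: Loose screw plug, upright on the worktop, 70 mm high, 0.12 kg. Origin: centre of its underside; z up its axis. Grey shank 40 mm across, lowest 6 mm tapering to 32 mm; blue flange 72 mm across at z = 37 to 42 mm; on it a blue upright grip bar 58 mm long (along x), 14 mm thick (along y), z = 42 to 70 mm.
- plug_lugs (a point): On the plug's axis, 10 mm above its origin, at the underside of its three lugs. They stand 120 degrees apart (one at +x), 5 mm high, 7 mm (16 degrees) wide, reaching to 26 mm radius.
- filter_housing: Fixed white counter-top water filter, 120 mm high, 124 mm wide at the foot; a short spout on its +y side, below 65 mm. Origin: centre of its underside, z up. Its round neck is 82 mm across outside, 57 mm inside, and holds a grey three-start thread whose angle differs each time and is not reported.
- mouth (a point): Centre of the filter's mouth at rim height, 120 mm above the worktop, z up along the thread's axis. Plug's origin below it: 20 mm with lugs resting on the ridges (flange 17 mm above the rim), about 32 mm dropped into the thread start (flange 5 mm above), 36 mm screwed home (flange 1 mm above).
- ridge_top (a point): On the thread's axis, 10 mm below the rim, level with the flat upper faces of its three ridges (inner radius 22 mm, each 76 degrees long). Each ridge ends clockwise in a 10 degree stop post rising 6 mm above the faces; then a 34 degree gap to the next ridge's start. Clockwise with lugs still on top only jams on the posts; at most 102 degrees anticlockwise brings them over the gaps.
- seal_top (a point): Top of the sprung rubber seal inside, 31.5 mm below the rim: about 2 N/mm, travel 8 mm. The plug drops 11 mm on to it when the lugs meet the gaps. Then 76 to 94 degrees clockwise runs the lugs under the ridges, whose sloping undersides draw the plug down against the seal (about 9 N) to a firm stop at the posts. The last few degrees are level, so it stays.
- mug: White mug, 95 mm high, a bystander; origin at its underside.
- canister: Grey lidded canister, 87 mm wide, 120 mm high, a bystander; origin at its underside.
- tin: Low round food tin, 86 mm wide, 40 mm high, a bystander; origin at its underside.
- lemon: Lemon, 71 mm long, a bystander.
- garlic: Garlic bulb, 56 mm, a bystander.
- timer: White and green kitchen timer, 63 mm wide, 46 mm high, a bystander; origin at its underside.

How it is judged:
By the outcome, as a careful person would: the job done as asked, in the order asked, and still so for the second after the job is handed in, with the robot touching nothing.
It also fails if it takes over 72 s, if anything falls off the work surface, if the arm or the gripper's body presses on something with over 40 N, if the wrist force passes 120 N, or if a joint passes its speed limit or range.

## Working session

There is one attempt and no reset: what is moved stays moved. The work goes in short steps, Python scripts to look and compute and a shell command to move; the robot and the scene stay as the last step left them, time stands still between calls to the robot, and variables do not carry over. Pictures are saved under pics/ and viewed, at most 10 in all, crops included, and the job is handed in when it is done.

```bash
mkdir -p pics; cat > h.py <<'E'
import numpy as np, cv2
from station import ctrl, eyes
def ray(c,u,v):
    K=np.array([[c['fx'],0,c['cx']],[0,c['fy'],c['cy']],[0,0,1]])
    d=np.array([c['k1'],0,0,0,0.])
    p=cv2.undistortPointsIter(np.array([[[u,v]]],float),K,d,None,None,(3,50,1e-9))[0,0]
    E=np.array(c['extrinsics']); r=E[:3,:3]@np.array([p[0],-p[1],-1]); return E[:3,3],r
def onz(c,u,v,z):
    o,r=ray(c,u,v); return o+r*(z-o[2])/r[2]
E
python3 - <<'E'
from h import *
import pickle
cs={n:eyes.camera(n) for n in("scene","top","wrist")}
pickle.dump(cs,open('c0.pkl','wb'))
for n in("scene","top"): cv2.imwrite(f'pics/{n}0.png',cv2.resize(cs[n]['pixels'],(768,576),interpolation=cv2.INTER_CUBIC))
for n in cs: print(n,cs[n]['fx'],cs[n]['k1'],np.round(cs[n]['extrinsics'],3).tolist())
print(ctrl.get_obs(),ctrl.tip_extent)
E
```

```text
scene 419.27316524185795 0.04764021236948183 [[0.564, 0.47, -0.679, -0.368], [-0.826, 0.309, -0.471, -0.648], [-0.011, 0.827, 0.562, 0.839], [0.0, 0.0, 0.0, 1.0]]
top 429.67392462002704 -0.15146184037266555 [[0.223, 0.949, -0.222, 0.201], [-0.975, 0.218, -0.047, -0.068], [0.004, 0.227, 0.974, 1.557], [0.0, 0.0, 0.0, 1.0]]
wrist 276.64198576051047 -0.06360187053577211 [[0.396, -0.882, -0.257, 0.143], [0.918, 0.38, 0.112, 0.537], [-0.001, -0.28, 0.96, 0.385], [0.0, 0.0, 0.0, 1.0]]
{'time_s': 0.15, 'qpos': array([ 1.09741327e+00,  3.00332330e-01,  1.52137893e+00,  1.89759533e-05,
        1.32069062e+00, -6.66055294e-02]), 'joint_vel': array([ 4.89816916e-04, -8.82308207e-04, -1.04140600e-03,  2.13172177e-04,
        2.53889502e-03,  4.40518062e-05]), 'tau': array([ 2.06393757e-03, -5.31961191e+01, -3.52820206e+01,  7.09476555e-02,
        2.36416486e-02, -3.10207565e-05]), 'ee_pos': array([0.21753884, 0.50498122, 0.22704796]), 'eef_rot': array([-3.14078645e+00, -7.22000389e-05,  2.73481040e+00]), 'force': array([0.8630225 , 0.41004284, 0.38503514]), 'moment': array([ 0.01317365, -0.00192627,  0.0257022 ]), 'grip_force': 0.0, 'grip_width': 0.09407358537284828} 0.022
```

View pics/scene0.png

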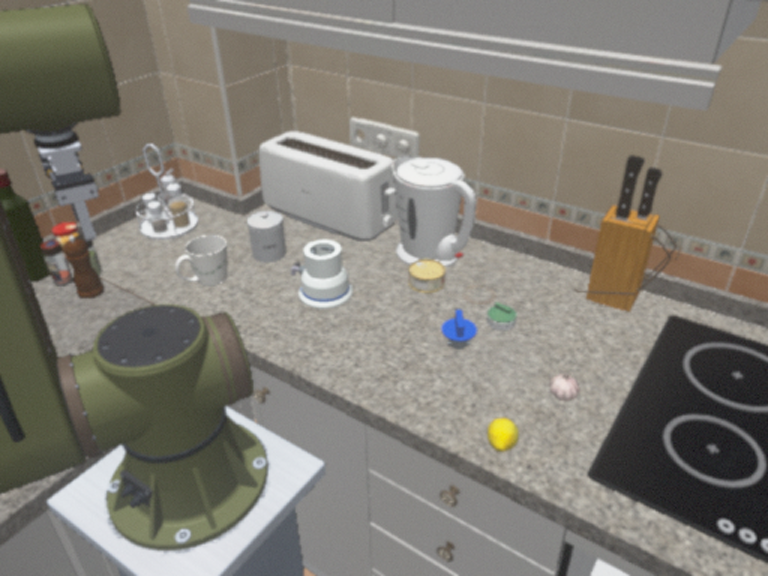

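View pics/top0.png

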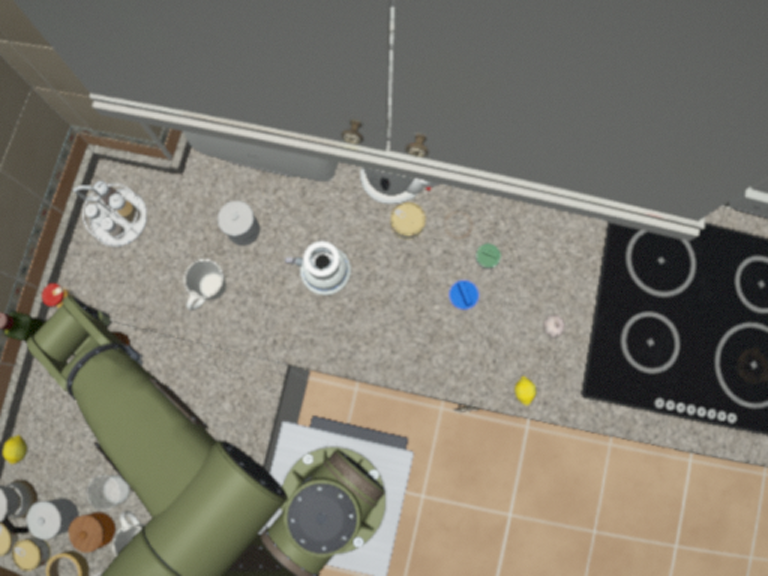

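The scene picture shows the plug at about (460,328) and the filter at (325,270). In the top picture (768 px wide) the blue plug is at (463,295), its bar running upper-left to lower-right. The filter neck is at (322,258) and the spout points left.

```bash
python3 - <<'E'
from h import *
import pickle
cs=pickle.load(open('c0.pkl','rb'))
ims=[]
for n,(u,v),(a,b) in (("top",(309,196),(215,174)),("scene",(307,218),(215,175))):
    c=cs[n];p=c['pixels']
    hsv=cv2.cvtColor(p,cv2.COLOR_BGR2HSV)
    m=((abs(hsv[...,0].astype(int)-118)<10)&(hsv[...,1]>150)).astype('uint8')
    m[:, :u-35]=0;m[:,u+35:]=0;m[:v-35]=0;m[v+35:]=0
    ys,xs=np.nonzero(m); print(n,len(xs),xs.mean(),ys.mean(),xs.min(),xs.max(),ys.min(),ys.max())
    ct=max(cv2.findContours(m,0,1)[0],key=len); e=cv2.fitEllipse(ct); print(e, onz(c,*e[0],.042))
    for (x,y) in((u,v),(a,b)): ims.append(cv2.resize(p[y-25:y+25,x-32:x+32],(384,300),interpolation=cv2.INTER_CUBIC))
cv2.imwrite('pics/crop1.png',np.vstack([np.hstack(ims[:2]),np.hstack(ims[2:])]))
E
```

```text
top 6 308.0 198.33333333333334 300 318 188 205Traceback (most recent call last):
  File "<stdin>", line 11, in <module>
cv2.error: OpenCV(4.12.0) /io/opencv/modules/imgproc/src/shapedescr.cpp:361: error: (-201:Incorrect size of input array) There should be at least 5 points to fit the ellipse in function 'fitEllipseNoDirect'
```

```bash
python3 - <<'E'
from h import *
import pickle
cs=pickle.load(open('c0.pkl','rb'))
ims=[]
for n,(u,v),(a,b) in (("top",(309,196),(215,174)),("scene",(307,218),(215,175))):
    c=cs[n];p=c['pixels'].astype(int)
    m=((p[...,0]-p[...,2])>45).astype('uint8')
    m[:, :u-25]=0;m[:,u+25:]=0;m[:v-25]=0;m[v+25:]=0
    ys,xs=np.nonzero(m); print(n,len(xs),xs.mean(),ys.mean(),xs.min(),xs.max(),ys.min(),ys.max())
    ct=max(cv2.findContours(m,0,1)[0],key=len); e=cv2.fitEllipse(ct); print(e, onz(c,*e[0],.042))
    for (x,y) in((u,v),(a,b)): ims.append(cv2.resize(c['pixels'][y-25:y+25,x-32:x+32],(384,300),interpolation=cv2.INTER_CUBIC))
cv2.imwrite('pics/crop1.png',np.vstack([np.hstack(ims[:2]),np.hstack(ims[2:])]))
E
```

```text
top 319 308.8307210031348 196.20062695924764 299 319 187 206
((308.836669921875, 196.20274353027344), (18.870424270629883, 19.71998405456543), 109.56204986572266) [ 0.53623395 -0.19631744  0.042     ]
scene 333 305.6006006006006 218.45645645645646 294 317 206 227
((305.56195068359375, 218.06251525878906), (19.37912940979004, 21.95337677001953), 104.13443756103516) [ 0.53915134 -0.19697088  0.042     ]
```

View pics/crop1.png

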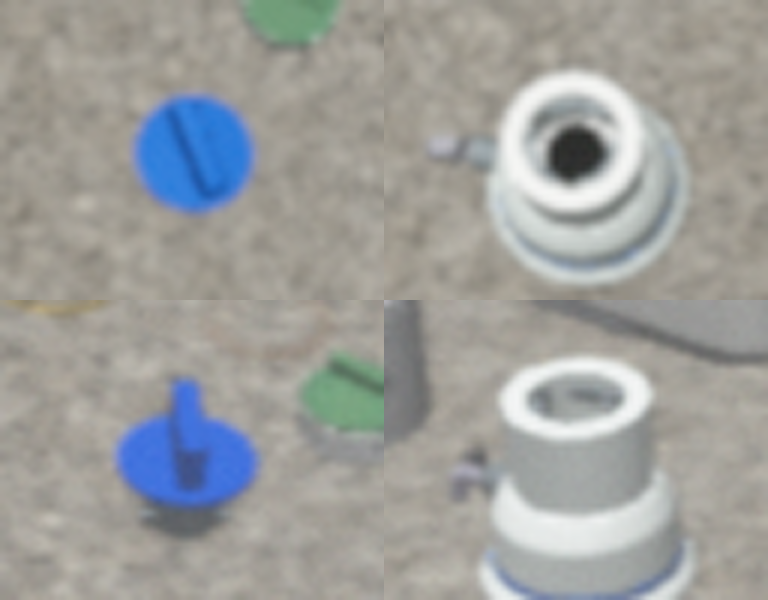

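Crop: the plug's bar runs along about (175,105)→(212,195) in the upper-left tile. The neck rim centre is at about (571,142) in the upper-right tile and (576,398) in the lower-right one. There is free space around both.

```bash
python3 - <<'E'
from h import *
import pickle
cs=pickle.load(open('c0.pkl','rb'))
print(onz(cs['top'],213.8,172.3,.12),onz(cs['scene'],214.6,166.0,.12))
f=lambda x,y:onz(cs['top'],277+x/6-.4,171+y/6-.4,.07)
a,b=f(178,103),f(215,195); print(a,b,(a+b)/2,np.degrees(np.arctan2(*(b-a)[1::-1])))
from scipy.spatial.transform import Rotation as R
o=ctrl.get_obs(); r=R.from_euler('xyz',o['eef_rot']); 
print(r.inv().apply(np.array([.525,-.197,.227])-o['ee_pos']))
E=np.linalg.inv(np.r_[np.c_[r.as_matrix(),o['ee_pos']],[[0,0,0,1]]])@np.array(cs['wrist']['extrinsics']);print(E.round(3))
# bystander spots
for n,u,v,z in(("tin",272,147,.04),("timer",325,170,.046),("canister",158,146,.12),("mug",136,188,.095)): print(n,onz(cs['top'],u,v,z))
E
```

```text
[0.52804893 0.14717889 0.12      ] [0.52752377 0.14238043 0.12      ]
[ 0.55794169 -0.17901884  0.07      ] [ 0.50856075 -0.21125141  0.07      ] [ 0.53325122 -0.19513512  0.07      ] -146.86618656740706
[-5.60115160e-01 -5.23049538e-01  4.29211065e-04]
[[-0.     0.96   0.28   0.081]
 [ 1.     0.     0.001 -0.   ]
 [ 0.001  0.28  -0.96  -0.158]
 [ 0.     0.     0.     1.   ]]
tin [ 0.68815846 -0.02710978  0.04      ]
timer [ 0.64417897 -0.23484947  0.046     ]
canister [0.57690385 0.36364629 0.12      ]
mug [0.41713636 0.40538487 0.095     ]
```

```bash
python3 -m crank '{"moves": [[-0.03,-0.028,0,0,0,0],[-0.035,-0.033,0,0,0,0],[-0.035,-0.033,0,0,0,0],[-0.035,-0.033,0,0,0,0],[-0.035,-0.033,0,0,0,0],[-0.035,-0.033,0,0,0,0],[-0.035,-0.033,0,0,0,0],[-0.035,-0.033,0,0,0,0],[-0.035,-0.033,0,0,0,0],[-0.035,-0.033,0,0,0,0]]}' 0.094
python3 -m crank '{"moves": [[-0.035,-0.033,0,0,0,0],[-0.035,-0.033,0,0,0,0],[-0.035,-0.033,0,0,0,0],[-0.035,-0.033,0,0,0,0],[-0.035,-0.03,0,0,0,0],[-0.03,-0.025,0,0,0,0],[0,0,0,0,0,0.13],[0,0,0,0,0,0.13],[0,0,0,0,0,0.13],[0,0,0,0,0,0.13]]}'
python3 -m crank '{"moves": [[0,0,0,0,0,0.14],[0,0,0,0,0,0.14],[0,0,0,0,0,0.14],[0,0,0,0,0,0.14],[0,0,0,0,0,0.14],[0,0,0,0,0,0.14],[0,0,0,0,0,0.14],[0,0,0,0,0,0.14],[0,0,0,0,0,0.14],[0,0,0,0,0,0.14]]}'
python3 -m crank '{"moves": [[0,0,0,0,0,0.12],[0,0,0,0,0,0.12],[0,0,0,0,0,0],[0,0,0,0,0,0]]}'
python3 - <<'E'
from h import *
import pickle
c=eyes.camera('wrist');pickle.dump(c,open('w1.pkl','wb'))
cv2.imwrite('pics/w1.png',cv2.resize(c['pixels'],(768,576),interpolation=cv2.INTER_CUBIC))
print(ctrl.get_obs()['qpos'])
E
```

```text
time_s: 1.15
ee_pos: [0.4062, 0.0682, 0.2276]
eef_rot: [3.141, 0.0, 2.735]
force: [0.6, 0.9, -0.3]
grip_width: 0.0941
grip_force: 0.0
time_s: 2.15
ee_pos: [0.52, -0.1828, 0.2271]
eef_rot: [-3.141, -0.001, 2.209]
force: [0.4, 0.5, -0.2]
grip_width: 0.0941
grip_force: 0.0
time_s: 3.15
ee_pos: [0.52, -0.1827, 0.2272]
eef_rot: [-3.141, 0.0, 0.809]
force: [-0.9, -0.5, 0.4]
grip_width: 0.0939
grip_force: 0.0
time_s: 3.55
ee_pos: [0.5201, -0.1827, 0.2273]
eef_rot: [-3.141, 0.0, 0.578]
force: [-0.6, 0.3, -0.6]
grip_width: 0.0938
grip_force: 0.0
[-4.04275571e-01  3.02971547e-01  1.51732281e+00 -2.71809996e-06
  1.32158766e+00  5.88391743e-01]
```

View pics/w1.png

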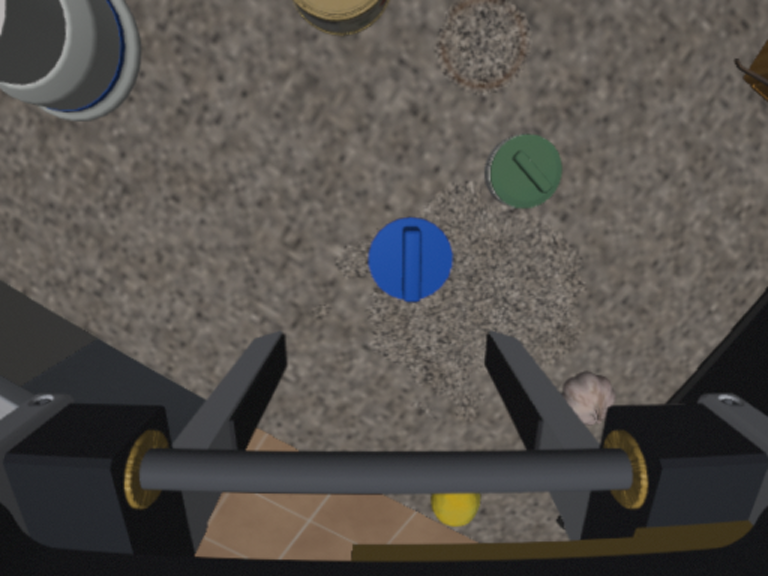

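The wrist picture (768 px wide) shows the plug at (411,259). Its bar is vertical in the image, so it lies along tool x.

```bash
python3 - <<'E'
from h import *
import pickle
from scipy.spatial.transform import Rotation as R
c=pickle.load(open('w1.pkl','rb'));p=c['pixels'].astype(int)
m=((p[...,0]-p[...,2])>60).astype('uint8');m[:130]=0;m[215:]=0;m[:,:230]=0;m[:,320:]=0
ct=max(cv2.findContours(m,0,1)[0],key=len);e=cv2.fitEllipse(ct);P=onz(c,*e[0],.042)
a,b=onz(c,412/1.5-.2,228/1.5-.2,.07),onz(c,411.5/1.5-.2,300/1.5-.2,.07)
print(e,P,a,b,(a+b)/2,np.degrees(np.arctan2(*(a-b)[1::-1])))
o=ctrl.get_obs();r=R.from_euler('xyz',o['eef_rot'])
for Q in(P,(a+b)/2): print(r.inv().apply(Q-o['ee_pos']))
E
```

```text
((273.1854248046875, 172.20880126953125), (54.23996353149414, 54.940521240234375), 61.41967010498047) [ 0.53869423 -0.19568981  0.042     ] [ 0.56332306 -0.17892366  0.07      ] [ 0.51551983 -0.2108326   0.07      ] [ 0.53942144 -0.19487813  0.07      ] 33.72334318266445
[0.00851516 0.02108008 0.18530882]
[0.00956318 0.02079101 0.15730872]
```

```bash
python3 -m crank '{"moves": [[0.009,0.021,0,0,0,-0.01],[0,0,0.03,0,0,0],[0,0,0.03,0,0,0],[0,0,0.03,0,0,0],[0,0,0.03,0,0,0],[0,0,0.02,0,0,0],[0,0,0.01,0,0,0],[0,0,0.008,0,0,0],[0,0,0,0,0,0],[0,0,0,0,0,0]]}' 0.06
python3 -m crank '{"moves": [[0,0,0,0,0,0],[0,0,0,0,0,0],[0,0,0,0,0,0],[0,0,0,0,0,0],[0,0,0,0,0,0],[0,0,0,0,0,0],[0,0,0,0,0,0],[0,0,0,0,0,0]]}' 0.0 35
```

```text
time_s: 4.6
ee_pos: [0.5395, -0.1956, 0.0703]
eef_rot: [3.141, -0.001, 0.585]
force: [-0.9, 0.1, -0.2]
grip_width: 0.0601
grip_force: 0.0
time_s: 5.4
ee_pos: [0.5391, -0.1955, 0.0694]
eef_rot: [-3.142, 0.0, 0.585]
force: [0.2, -0.8, 0.4]
grip_width: 0.014
grip_force: 35.0
```

```bash
python3 -m crank '{"moves": [[0,0,-0.01,0,0,0],[0,0,-0.02,0,0,0],[0,0,-0.03,0,0,0],[0,0,-0.03,0,0,0],[0,0,-0.03,0,0,0],[0,0,-0.03,0,0,0],[0,0,-0.02,0,0,0],[0.005,-0.018,0,0,0,0],[0.008,-0.03,0,0,0,0],[0.01,-0.036,0,0,0,0]]}'
python3 -m crank '{"moves": [[0.012,-0.042,0,0,0,0],[0.012,-0.042,0,0,0,0],[0.012,-0.042,0,0,0,0],[0.012,-0.042,0,0,0,0],[0.012,-0.042,0,0,0,0],[0.008,-0.03,0,0,0,0],[0.005,-0.018,0,0,0,0],[0,0,0,0,0,0],[0,0,0,0,0,0],[0,0,0,0,0,0]]}'
python3 - <<'E'
from h import *
import pickle
c=eyes.camera('wrist');pickle.dump(c,open('w2.pkl','wb'))
cv2.imwrite('pics/w2.png',cv2.resize(c['pixels'],(768,576),interpolation=cv2.INTER_CUBIC))
E
```

```text
time_s: 6.4
ee_pos: [0.5114, -0.1123, 0.24]
eef_rot: [3.141, -0.0, 0.583]
force: [0.2, -0.2, -1.6]
grip_width: 0.0135
grip_force: 35.0
time_s: 7.4
ee_pos: [0.4306, 0.1419, 0.2397]
eef_rot: [3.141, -0.0, 0.584]
force: [-0.6, 0.3, -1.0]
grip_width: 0.0139
grip_force: 35.0
```

View pics/w2.png

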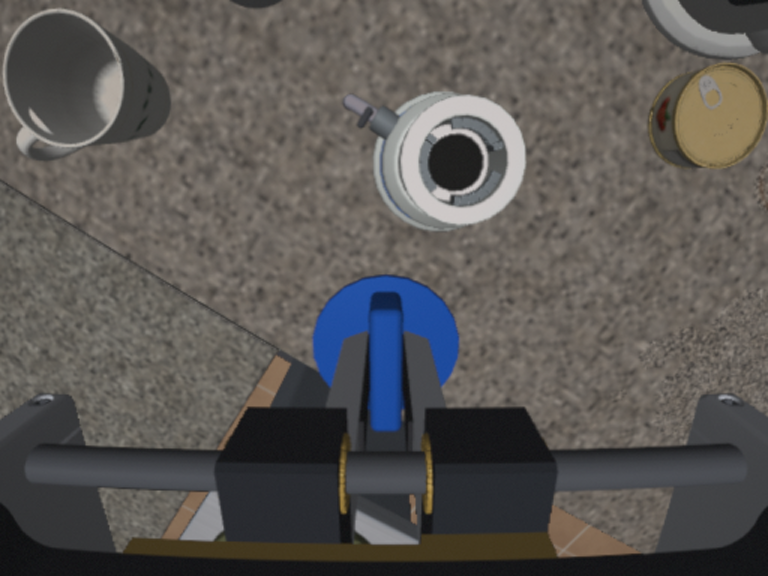

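The wrist picture shows the neck rim centred near (462,160), with the ridges inside and gaps at about (437,133), (440,195) and (500,150). The plug is held upright with its bar along tool x. I'll rectify the view at rim height to get an exact centre.

```bash
python3 - <<'E'
from h import *
import pickle
from scipy.ndimage import map_coordinates
from scipy.optimize import minimize
c=pickle.load(open('w2.pkl','rb'))
K=np.array([[c['fx'],0,c['cx']],[0,c['fy'],c['cy']],[0,0,1]]);E=np.linalg.inv(np.array(c['extrinsics']))
def proj(P):
    q=(P@E[:3,:3].T+E[:3,3])*[1,-1,-1]
    return cv2.projectPoints(q.reshape(-1,1,3),np.zeros(3),np.zeros(3),K,np.array([c['k1'],0,0,0,0.]))[0].reshape(-1,2)
g=cv2.cvtColor(c['pixels'],cv2.COLOR_BGR2GRAY).astype(float)
t=np.linspace(0,2*np.pi,180)
def samp(x,y,r,z): 
    p=proj(np.c_[x+r*np.cos(t),y+r*np.sin(t),0*t+z]); return map_coordinates(g,[p[:,1],p[:,0]],order=1)
f=lambda s:-(2*samp(s[0],s[1],s[2]-.0015,.12)-2*samp(s[0],s[1],s[2]+.0015,.12)).clip(-80,80).mean()
x0=onz(c,462/1.5,160/1.5,.12);print(x0)
for r0 in(.041,.0405):
  s=minimize(f,[x0[0],x0[1],r0],method='Nelder-Mead',options=dict(initial_simplex=[[x0[0]+a,x0[1]+b,r0+d] for a,b,d in((0,0,0),(.004,0,0),(0,.004,0),(-.002,-.002,.001))]));print(s.x,s.fun)
x,y=s.x[:2]
N=500;u=(np.arange(N)-N/2)*.0002
X,Y=np.meshgrid(u,-u)
def warp(z):
    p=proj(np.c_[(X+x).ravel(),(Y+y).ravel(),np.full(X.size,z)]).reshape(N,N,2).astype('float32')
    return cv2.remap(c['pixels'],p[...,0],p[...,1],cv2.INTER_CUBIC)
a=warp(.12);b=warp(.11)
cv2.circle(a,(250,250),205,(0,0,255),1)
for r in(110,142):cv2.circle(b,(250,250),r,(0,0,255),1)
cv2.imwrite('pics/rect.png',cv2.resize(np.hstack([a,b]),(800,400)))
E
```

```text
[0.53103649 0.14848071 0.12      ]
[0.52944937 0.15022247 0.04175019] -61.45329754574103
[0.53139821 0.14648636 0.04046446] -78.43796824752856
```

View pics/rect.png

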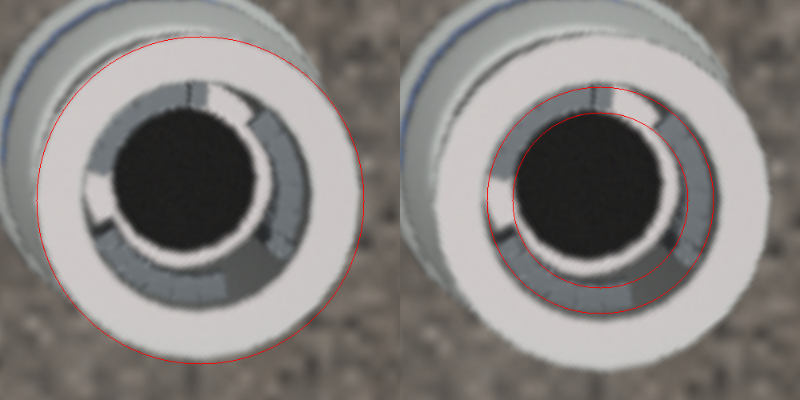

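Rim fit: centre (0.5314, 0.1465). Gaps lie at about 53–87°, 173–207° and 293–327° in world angles. A tool yaw of about 107° puts the lugs on the ridge faces whichever way round the bar is held, with all the wanted turning inside joint 6's range.

```bash
python3 -m crank '{"moves": [[0,0,0,0,0,-0.13],[0,0,0,0,0,-0.13],[0,0,0,0,0,-0.13],[0,0,0,0,0,-0.13],[0,0,0,0,0,-0.13],[0,0,0,0,0,-0.13],[0,0,0,0,0,-0.13],[0,0,0,0,0,-0.13],[0,0,0,0,0,-0.13],[0,0,0,0,0,-0.113]]}'
python3 -m crank '{"moves": [[-0.005,0.02,0,0,0,0],[-0.008,0.03,0,0,0,0],[-0.008,0.03,0,0,0,0],[-0.004,0.018,0,0,0,0],[0,0,0,0,0,0],[0,0,0,0,0,0],[0,0,0,0,0,0]]}'
python3 - <<'E'
from h import *
from scipy.spatial.transform import Rotation as R
import pickle
o=ctrl.get_obs();r=R.from_euler('xyz',o['eef_rot']);print(o['ee_pos'],o['eef_rot'],o['qpos'],o['moment'],r.inv().apply(np.array([.5314,.1465,.1694])-o['ee_pos']))
c=pickle.load(open('c0.pkl','rb'))['top'];print(onz(c,150,110,.2),onz(c,220,120,.2))
E
```

```text
time_s: 8.45
ee_pos: [0.4306, 0.1419, 0.2395]
eef_rot: [-3.141, 0.0, 1.872]
force: [0.4, -0.5, -0.3]
grip_width: 0.0138
grip_force: 35.0
time_s: 9.15
ee_pos: [0.5309, 0.1471, 0.2396]
eef_rot: [-3.141, 0.0, 1.867]
force: [0.5, 0.1, -0.7]
grip_width: 0.0137
grip_force: 35.0
[0.53087603 0.14709311 0.23955129] [-3.14145751e+00  8.75956320e-07  1.86740131e+00] [ 2.03813007e-01  2.92756021e-01  1.50176623e+00 -1.37366028e-05
  1.34720489e+00 -9.27889280e-02] [-0.06985905  0.00909216 -0.03682785] [-0.00072029  0.00033721  0.07015125]
[0.67422208 0.40316556 0.2       ] [0.69084794 0.15961894 0.2       ]
```

```bash
python3 -m crank '{"moves": [[-0.0007,0.0003,0.02,0,0,0],[0,0,0.02,0,0,0],[0,0,0.01,0,0,0],[0,0,0.004,0,0,0],[0,0,0.004,0,0,0],[0,0,0.003,0,0,0],[0,0,0.003,0,0,0],[0,0,0,0,0,0],[0,0,0,0,0,0]]}'
python3 -m crank '{"moves": [[0,0,0.002,0,0,0],[0,0,0.001,0,0,0],[0,0,0.001,0,0,0],[0,0,0.001,0,0,0],[0,0,0,0,0,0],[0,0,0,0,0,0]]}'
```

```text
time_s: 10.05
ee_pos: [0.5316, 0.1471, 0.1752]
eef_rot: [-3.141, -0.001, 1.868]
force: [-3.0, 3.3, -2.5]
grip_width: 0.0138
grip_force: 35.0
time_s: 10.65
ee_pos: [0.5316, 0.1472, 0.1706]
eef_rot: [-3.141, -0.001, 1.868]
force: [-5.5, 4.2, 1.7]
grip_width: 0.0138
grip_force: 35.0
```

```bash
python3 -m crank '{"moves": [[0.0006,-0.0005,0,0,0,0],[0.0006,-0.0005,0,0,0,0],[0,0,0,0,0,0],[0,0,0,0,0,0]]}'
python3 -m crank '{"moves": [[0,0,0.001,0,0,0],[0,0,0.001,0,0,0],[0,0,0,0,0,0],[0,0,0,0,0,0]]}'
```

```text
time_s: 11.05
ee_pos: [0.5308, 0.1476, 0.1706]
eef_rot: [3.141, 0.0, 1.868]
force: [1.1, 0.3, -0.7]
grip_width: 0.0136
grip_force: 35.0
time_s: 11.45
ee_pos: [0.5308, 0.1477, 0.1693]
eef_rot: [3.141, 0.0, 1.868]
force: [-3.8, -1.4, 7.4]
grip_width: 0.0139
grip_force: 35.0
```

```bash
python3 -m crank '{"moves": [[0,0,0,0,0,-0.03],[0,0,0,0,0,-0.03],[0,0,0,0,0,-0.03],[0,0,0,0,0,-0.03],[0,0,0,0,0,-0.03],[0,0,0,0,0,0]]}'
python3 -c "
from h import *;o=ctrl.get_obs();print(o['force'],o['moment'],o['ee_pos'])"
python3 -m crank '{"moves": [[0,0,0,0,0,-0.03],[0,0,0,0,0,-0.03],[0,0,0,0,0,-0.03],[0,0,0,0,0,-0.03],[0,0,0,0,0,-0.03],[0,0,0,0,0,0]]}'
python3 -c "
from h import *;o=ctrl.get_obs();print(o['force'],o['moment'],o['ee_pos'])"
```

```text
time_s: 12.05
ee_pos: [0.5311, 0.1477, 0.1693]
eef_rot: [3.14, 0.001, 2.019]
force: [-0.3, 0.1, 5.7]
grip_width: 0.0139
grip_force: 35.0
[-0.31869633  0.05552738  5.70317764] [-0.11053704  0.13100497  0.01004794] [0.53107625 0.14770969 0.16927196]
time_s: 12.65
ee_pos: [0.531, 0.1478, 0.1693]
eef_rot: [3.14, 0.001, 2.169]
force: [-1.2, -0.8, 7.0]
grip_width: 0.0135
grip_force: 35.0
[-1.24368455 -0.75959312  6.95774959] [-0.09613647  0.30536727 -0.01712149] [0.53097353 0.14776068 0.16930132]
```

```bash
python3 -m crank '{"moves": [[0,0,0,0,0,-0.04],[0,0,0,0,0,-0.04],[0,0,0,0,0,-0.04],[0,0,0,0,0,-0.04],[0,0,0,0,0,-0.04],[0,0,0,0,0,-0.04],[0,0,0,0,0,0]]}'
python3 -m crank '{"moves": [[0,0,0,0,0,-0.05],[0,0,0,0,0,-0.05],[0,0,0,0,0,-0.05],[0,0,0,0,0,-0.05],[0,0,0,0,0,-0.05],[0,0,0,0,0,-0.05],[0,0,0,0,0,-0.05],[0,0,0,0,0,-0.05],[0,0,0,0,0,0]]}'
```

```text
time_s: 13.35
ee_pos: [0.531, 0.1477, 0.1693]
eef_rot: [3.14, 0.001, 2.409]
force: [-2.3, -0.7, 6.5]
grip_width: 0.0136
grip_force: 35.0
time_s: 14.25
ee_pos: [0.5309, 0.1477, 0.1693]
eef_rot: [3.141, 0.001, 2.809]
force: [-2.3, -0.7, 6.6]
grip_width: 0.0137
grip_force: 35.0
```

```bash
python3 -m crank '{"moves": [[0,0,0,0,0,-0.05],[0,0,0,0,0,-0.05],[0,0,0,0,0,-0.05],[0,0,0,0,0,-0.05],[0,0,0,0,0,0]]}'
python3 -m crank '{"moves": [[0,0,0,0,0,-0.03],[0,0,0,0,0,-0.03],[0,0,0,0,0,-0.03],[0,0,0,0,0,0]]}'
```

```text
time_s: 14.75
ee_pos: [0.5308, 0.1477, 0.1692]
eef_rot: [3.141, 0.001, 3.009]
force: [-2.3, -0.9, 6.7]
grip_width: 0.0139
grip_force: 35.0
time_s: 15.15
ee_pos: [0.5308, 0.1475, 0.1691]
eef_rot: [-3.141, 0.001, 3.099]
force: [-1.6, -1.8, 6.3]
grip_width: 0.0136
grip_force: 35.0
```

Lug angle is now about 178°; the gap should start within a few degrees.

```bash
python3 -m crank '{"moves": [[0,0,0,0,0,-0.03],[0,0,0,0,0,-0.03],[0,0,0,0,0,0]]}'
python3 -m crank '{"moves": [[0,0,0,0,0,-0.03],[0,0,0,0,0,-0.03],[0,0,0,0,0,0]]}'
```

```text
time_s: 15.45
ee_pos: [0.5307, 0.1477, 0.1686]
eef_rot: [3.142, 0.0, -3.124]
force: [-1.2, -1.2, 2.6]
grip_width: 0.0143
grip_force: 35.0
time_s: 15.75
ee_pos: [0.5304, 0.1478, 0.1681]
eef_rot: [3.142, -0.001, -3.064]
force: [-1.1, 0.5, -1.3]
grip_width: 0.0136
grip_force: 35.0
```

```bash
python3 -m crank '{"moves": [[0,0,0,0,0,-0.04],[0,0,0,0,0,-0.03],[0,0,0.001,0,0,0],[0,0,0.001,0,0,0],[0,0,0.001,0,0,0],[0,0,0,0,0,0]]}'

```

```text
time_s: 16.35
ee_pos: [0.5305, 0.1477, 0.1652]
eef_rot: [-3.142, -0.0, -2.996]
force: [-0.4, 0.4, -0.2]
grip_width: 0.0138
grip_force: 35.0
```

```bash
python3 -m crank '{"moves": [[0,0,0.002,0,0,0],[0,0,0.002,0,0,0],[0,0,0.001,0,0,0],[0,0,0.001,0,0,0],[0,0,0,0,0,0]]}'
python3 -m crank '{"moves": [[0,0,0.001,0,0,0],[0,0,0.001,0,0,0],[0,0,0,0,0,0],[0,0,0,0,0,0]]}'
```

```text
time_s: 16.85
ee_pos: [0.5305, 0.1478, 0.1593]
eef_rot: [-3.142, -0.0, -2.995]
force: [-0.2, 0.4, -0.9]
grip_width: 0.014
grip_force: 35.0
time_s: 17.25
ee_pos: [0.5306, 0.1477, 0.1575]
eef_rot: [3.142, 0.0, -2.995]
force: [-0.8, -1.1, -0.8]
grip_width: 0.0137
grip_force: 35.0
```

```bash
python3 -m crank '{"moves": [[0,0,0.0005,0,0,0],[0,0,0,0,0,0.04],[0,0,0,0,0,0.04],[0,0,0,0,0,0.04],[0,0,0,0,0,0.04],[0,0,0,0,0,0.04],[0,0,0,0,0,0.04],[0,0,0,0,0,0]]}'
python3 -c "
from h import *;print(ctrl.get_obs()['moment'])"
python3 -m crank '{"moves": [[0,0,0.0002,0,0,0.04],[0,0,0.0002,0,0,0.04],[0,0,0.0002,0,0,0.04],[0,0,0.0002,0,0,0.04],[0,0,0.0002,0,0,0.04],[0,0,0,0,0,0]]}'
python3 -c "
from h import *;print(ctrl.get_obs()['moment'])"
```

```text
time_s: 18.05
ee_pos: [0.5306, 0.1478, 0.157]
eef_rot: [3.142, 0.0, 3.047]
force: [-0.3, -0.5, -0.7]
grip_width: 0.0135
grip_force: 35.0
[0.09134456 0.06112877 0.00618773]
time_s: 18.65
ee_pos: [0.5307, 0.1478, 0.1562]
eef_rot: [3.141, 0.0, 2.848]
force: [-1.0, 0.5, 2.4]
grip_width: 0.0137
grip_force: 35.0
[0.05038137 0.10204041 0.02569875]
```

```bash
python3 -m crank '{"moves": [[0,0,0.0001,0,0,0.04],[0,0,0.0001,0,0,0.04],[0,0,0.0002,0,0,0.04],[0,0,0.0001,0,0,0.04],[0,0,0.0002,0,0,0.04],[0,0,0.0001,0,0,0.04],[0,0,0.0002,0,0,0.04],[0,0,0.0001,0,0,0.04],[0,0,0,0,0,0]]}'
python3 -c "
from h import *;print(ctrl.get_obs()['moment'])"
python3 -m crank '{"moves": [[0,0,0.0002,0,0,0.04],[0,0,0.0001,0,0,0.04],[0,0,0.0002,0,0,0.04],[0,0,0.0001,0,0,0.04],[0,0,0.0002,0,0,0.04],[0,0,0.0001,0,0,0.04],[0,0,0.0002,0,0,0.04],[0,0,0.0001,0,0,0.04],[0,0,0,0,0,0]]}'
python3 -c "
from h import *;print(ctrl.get_obs()['moment'])"
```

```text
time_s: 19.55
ee_pos: [0.5308, 0.1479, 0.1553]
eef_rot: [3.141, 0.0, 2.529]
force: [-0.3, 0.1, 4.3]
grip_width: 0.0135
grip_force: 35.0
[ 0.22795646  0.11467271 -0.04051704]
time_s: 20.45
ee_pos: [0.5308, 0.1479, 0.1538]
eef_rot: [3.141, 0.0, 2.209]
force: [0.8, 2.6, 3.0]
grip_width: 0.0137
grip_force: 35.0
[ 0.40559847 -0.00488461 -0.02628241]
```

```bash
python3 -m crank '{"moves": [[0,0,0.0002,0,0,0.04],[0,0,0.0001,0,0,0.04],[0,0,0.0001,0,0,0.04],[0,0,0,0,0,0.04],[0,0,0,0,0,0.04],[0,0,0,0,0,0.04],[0,0,0,0,0,0.04],[0,0,0,0,0,0]]}'
python3 -c "
from h import *;print(ctrl.get_obs()['moment'])"
python3 -m crank '{"moves": [[0,0,0,0,0,0.03],[0,0,0,0,0,0.03],[0,0,0,0,0,0.02],[0,0,0,0,0,0]]}'
python3 -c "
from h import *;print(ctrl.get_obs()['moment'])"
```

```text
time_s: 21.25
ee_pos: [0.5308, 0.1477, 0.1534]
eef_rot: [3.141, 0.0, 1.93]
force: [0.4, 1.0, 3.6]
grip_width: 0.0137
grip_force: 35.0
[ 0.06371426 -0.08237436 -0.07006974]
time_s: 21.65
ee_pos: [0.5307, 0.1477, 0.1534]
eef_rot: [3.141, 0.0, 1.849]
force: [0.5, -0.1, 4.0]
grip_width: 0.0137
grip_force: 35.0
[-0.0183767  -0.16119205  0.0218052 ]
```

```bash
for i in 1; do python3 -m crank '{"moves": [[0,0,0,0,0,0.02],[0,0,0,0,0,0.02],[0,0,0,0,0,0]]}' | grep -v grip
python3 -c "
from h import *;print(ctrl.get_obs()['moment'])"
python3 -m crank '{"moves": [[0,0,0,0,0,0.02],[0,0,0,0,0,0.02],[0,0,0,0,0,0]]}' | grep -v grip
python3 -c "
from h import *;print(ctrl.get_obs()['moment'])"; done
```

```text
time_s: 21.95
ee_pos: [0.5308, 0.1479, 0.1534]
eef_rot: [3.141, -0.0, 1.807]
force: [1.9, 1.1, 3.6]
[ 0.26312731 -0.46162382  0.11285816]
time_s: 22.25
ee_pos: [0.5307, 0.148, 0.1534]
eef_rot: [3.141, -0.0, 1.767]
force: [3.4, 4.3, 4.9]
[ 0.67969638 -0.79577428  0.39700968]
```

```bash
python3 -m crank '{"moves": [[0,0,0,0,0,0.02],[0,0,0,0,0,0.02],[0,0,0,0,0,0],[0,0,0,0,0,0]]}' | grep -v grip
python3 - <<'E'
from h import *
print(ctrl.get_obs()['moment'])
w=eyes.camera('wrist')['pixels'];s=eyes.camera('scene')['pixels'][125:225,165:265]
cv2.imwrite('pics/home.png',np.hstack([w,cv2.resize(s,(288,384),interpolation=cv2.INTER_CUBIC)]))
E
```

```text
time_s: 22.65
ee_pos: [0.5307, 0.148, 0.1534]
eef_rot: [3.141, -0.0, 1.728]
force: [3.4, 4.3, 4.5]
[ 0.82039451 -0.62559809  0.70500226]
```

View pics/home.png

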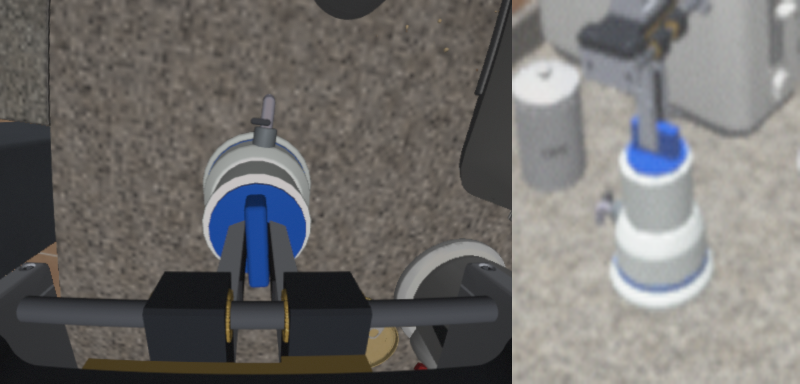

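The flange sits flush on the rim all round. Moment rises against the stop (0.7 N m) and the height is 36 mm down, so it is home. I'll relax the twist a little, release and retreat.

```bash
python3 -m crank '{"moves": [[0,0,0,0,0,-0.02],[0,0,0,0,0,-0.02],[0,0,0,0,0,-0.01],[0,0,0,0,0,0]]}' - 10
python3 -c "
from h import *;print(ctrl.get_obs()['moment'])"
python3 -m crank '{"moves": [[0,0,0,0,0,0],[0,0,0,0,0,0],[0,0,0,0,0,0],[0,0,0,0,0,0],[0,0,-0.005,0,0,0],[0,0,-0.01,0,0,0],[0,0,-0.02,0,0,0],[0,0,-0.03,0,0,0],[0,0,-0.03,0,0,0],[0,0,0,0,0,0]]}' 0.05
python3 - <<'E'
from h import *
print(ctrl.get_obs()['force'])
w=eyes.camera('wrist')['pixels'];s=eyes.camera('scene')['pixels'][125:225,165:265]
cv2.imwrite('pics/end.png',np.hstack([w,cv2.resize(s,(288,384),interpolation=cv2.INTER_CUBIC)]))
E
```

```text
time_s: 23.15
ee_pos: [0.5305, 0.1478, 0.1532]
eef_rot: [-3.141, -0.0, 1.778]
force: [1.2, 4.6, 4.9]
grip_width: 0.0141
grip_force: 10.0
[ 0.73290833 -0.04819174  0.08283963]
time_s: 24.15
ee_pos: [0.5318, 0.148, 0.2532]
eef_rot: [3.134, 0.0, 1.778]
force: [0.2, 0.5, 0.1]
grip_width: 0.0501
grip_force: 0.0
[0.21269086 0.5490352  0.05470741]
```

View pics/end.png

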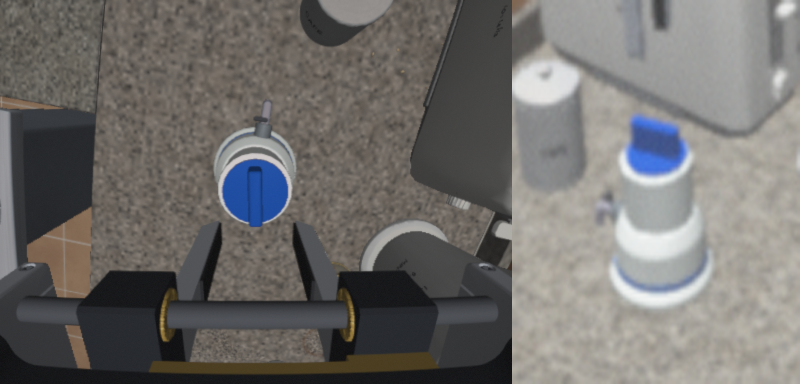

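The plug is released and sits level and flush, with the bar at (255,196). The gripper is clear of everything.

```bash
python3 -c "
from station import ctrl;print(ctrl.hand_in())"
```

```text
the job is handed in; nothing more can be done
None
```

The blue plug is screwed fully home in the filter and released; it was turned back until it dropped into the thread, then run clockwise to the firm stop, and the job was handed in at about 24 s.

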